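# Stamp a carton through the press guard

### The job

Stamp the flat white carton on the guarded hand press: with the fingertips push the carton along its guide until its end rests against the end stop, and only then reach down through the window in the top of the guard, press the lever all the way down, hold it down for about a second and let it spring back up. Do not touch the guard frame, do not pick the carton up, and leave the other things on the counter where they are.

Things in the scene. Friction and masses are not known exactly. Their poses are not given: they have to be found in the camera images.
- press: Fixed hand press: grey bed 8 mm thick, guide along its y axis, fed towards -y. Origin on the counter under the guide's middle line, z up. Rails to z = 20 mm, inner faces x = -33, +33 mm, from y = -40 to 150 mm, then flaring. End stop faces +y at y = -40 mm, top z = 30 mm. Bed ends y = -110, +168 mm; 84 mm wide in the guide, 108 mm under the guard.
- guard: Steel guard frame on the press round the lever, same origin and axes as the press; not to be touched. Flat top ring 4 mm thick, upper surface z = 88 mm, outside x -50 to 50, y -72 to 16 mm, window x -38 to 38, y -60 to 4 mm. Four 8 mm legs at the corners; fence bars on both x sides.
- window_mid (a point): Middle of the guard's window (76 mm along the press's x, 64 mm along its y), at the level of the guard's upper surface, 88 mm above the counter.
- lever_pad (a point): Middle of the upper face of the black lever's square pad (36 x 36 mm) under the window; press here, downward. Moves with the lever: at rest 71 mm above the counter, sloping 14 degrees (higher towards the press's +y); fully down 54 mm, level, at x = 0, y = -28 mm in the press's frame.
- lever (a joint): Angle of the lever about its hinge (along the press's x axis, at y = -95, z = 49 mm): 0 at rest (up), 0.25 rad fully down against its stop. A spring returns it; pressing at the pad takes about 2 N to start and 5.5 N at the bottom.
- carton_mid (a point): Centre (half-way up) of the loose flat white carton, 62 x 135 x 28 mm, 60 to 160 g, lying in the guide on the bed, its long side (own y axis) along the guide, top 36 mm above the counter; starts 35 to 80 mm short of the stop. Against the stop this point is at y = 28 mm in the press's frame, the carton's free end at y = 95 mm.
- coin_roll: Bystander: upright paper roll of coins, 24 mm across, 53 mm high, in front of the press; origin under its centre.
- masking_tape: Bystander: narrow tape roll lying flat, 86 mm across, 24 mm high, beyond the entry end of the guide; origin under its centre.
- parcel_tape: Bystander: wide brown tape roll lying flat, 94 mm across, 48 mm high, right of the press; origin under its centre.
- adapter: Bystander: small white plug adapter, 45 x 30 x 23 mm, at the far left; origin underneath.

How it is judged (in metres and radians):
On the way, in this order (a step that is already met when the one before it is completed fails the run):
1. the carton lies against the end stop, the lever still up (y of carton_mid in the frame of press between 0.02 and 0.032 m and x of carton_mid in the frame of press between -0.008 and 0.008 m and z of carton_mid in the frame of press below 0.026 m and angle between carton_mid's own z axis and vertical below 0.06 rad and value of joint lever below 0.08 rad), for 0.2 s.
2. the lever is held fully down for half a second with the carton home (y of carton_mid in the frame of press between 0.02 and 0.032 m and x of carton_mid in the frame of press between -0.008 and 0.008 m and z of carton_mid in the frame of press below 0.026 m and angle between carton_mid's own z axis and vertical below 0.06 rad and value of joint lever above 0.22 rad), for 0.5 s.
At the end, for the whole second after the job is handed in: The carton lies flat within 4 mm of the end stop, and the lever is back up (under 0.03 rad), after it was held down (over 0.22 rad) for at least half a second with the carton home (y of carton_mid in the frame of press between 0.02 and 0.032 m and x of carton_mid in the frame of press between -0.008 and 0.008 m and z of carton_mid in the frame of press below 0.026 m and angle between carton_mid's own z axis and vertical below 0.06 rad and value of joint lever below 0.03 rad); the robot touches nothing.
It fails at once if the robot touches the guard frame (contact force between any of the fingers, the arm and guard above 0.3 N).
It fails at once if the lever is pressed before the carton is home (value of joint lever above 0.1 rad and not (y of carton_mid in the frame of press between 0.02 and 0.032 m and x of carton_mid in the frame of press between -0.008 and 0.008 m and z of carton_mid in the frame of press below 0.026 m and angle between carton_mid's own z axis and vertical below 0.06 rad)).
It fails at once if the carton is lifted or tipped (z of carton_mid in the frame of press above 0.034 m or angle between carton_mid's own z axis and vertical above 0.2 rad).
It fails at once if a bystander is disturbed (distance of any of coin_roll, masking_tape, parcel_tape, adapter from where it was at the start of the episode above 0.02 m).
It also fails if it takes over 45 s, if anything falls off the work surface, if the arm or the gripper's body presses on something with over 40 N, if the wrist force passes 120 N, or if a joint passes its speed limit or range.

### The arm

A 6-joint arm with a two-finger parallel gripper is mounted at the origin on the work surface; the furniture and walls round the work are solid. World frame = base frame: x ahead of the robot, y to its left, z up, the work surface at z = 0. Lengths are in m, angles in degrees, forces in N, time in s.
With the tool pointing down it reaches from about 0.25 to 0.8 m from the base axis. Payload 8.5 kg.
Tool frame: the origin (TCP) lies midway between the tips of the shut fingers; the grasp point (between the pads) lies 19 mm behind it; z points along the fingers, y is the line along which they close (so a half turn about z gives the same grasp; the last joint's range is limited). The gripper opens to 85 mm and grips with 20 to 120 N. Pads are 22 mm wide; open, the fingers measure 114 mm over their backs; the gripper's body (76 mm by 85 mm) begins 54 mm behind the grasp point. The pads swing forward as they close: fully open they stand 13 mm farther back than shut.
Start: joints at [63.312, 13.648, -0.773, 75.585, 0, 90], TCP at [0.236, 0.469, 0.231] pointing down, gripper open.
Joint ranges: [-152.45, 152.45], [-59.26, 108.67], [-65.41, 83.53], [-104.44, 129.93], [-82.83, 76.93], [-180, 180]. Speed limits (degrees/s): [127.2, 127.2, 159.86, 180, 180, 180].

### API

Orientations are given as a 3x3 rotation matrix whose columns are the frame's x, y, z axes.
In Python, from workcell import robot gives the robot as it stands. The module is installed in compiled form; this text tells all that it offers.
- The arm moves only by the tool jog_arm, never from a script. Its argument "rows" is one flat list of numbers, 7 for each row, row after row: the shift along the tool's x, y, z normalised to -1 to 1, where 1 is 0.75 m, then the turn, a rotation vector about the tool's x, y, z normalised to -1 to 1, where 1 is 360 degrees, then the opening, from 0 (shut) to 1 (fully open). A call has 1 to 20 rows; each row is the pose to reach, as a shift and turn from the pose commanded when the call began, along the tool's axes at that moment, turning the shorter way round; what a row does not reach only later rows make up. A row lasts 1/12 s, in which the tool goes at most 41.7 mm and 7.16 degrees, less where a joint would pass 70% of its speed; a pose out of reach is approached as far as the arm can. A call with a number of a shift or a turn outside -1 to 1 is refused whole. A call with a gripper value outside its range is refused whole. The fingers move at their own pace and stop on an object; "newtons" is the grip in N (left out, the last holds). Time passes only in rows, so rows that repeat a pose let the fingers close. It gives the time, the measured TCP pose, the force, the opening and the grip force at its end, in the units of the state.
- robot.sense(): the state, without advancing time (a new reading comes with each control period).
- robot.read_camera(name): name is "side" or "top" or "wrist"; returns a dict with "frame" (480x640x3 uint8, red, green, blue), "mtx" (3x3 intrinsics, pixels), "k1" (the pictures are not rectified: a ray, as slopes to the right and down, at radius r is drawn at 1 + k1 r^2 times it, then the intrinsics apply), "xyz" and "rotation" of the camera in the world; the wrist camera has in their place "tool_from_camera" (4x4, takes a point from camera to tool coordinates, whose origin is the TCP and whose axes are the flange's). Camera axes: x right, y up, looking along -z (the intrinsics and any distortion apply to the point x, -y, -z); pixel columns grow to the right and rows downward; lengths in m; the calibration is good to about 2 mm. A picture is of the moment at which its call begins: read the wrist's pose just before it. There is no depth.
- robot.hand_in(): hands the job in; it is judged then, once.
Trained networks look in a picture, given as the dict that the camera call returned (one of the last four; its "shot" number tells which), for a name from the list of things; names that differ only in an ending like _2 or _b are one class to them, and where a whole thing is asked for, a point or a joint stands for the part that bears it (a point fixed in the world has none). Each returns a list of dicts, best first, with "confidence" (0 to 1); they miss things now and then, are a little off and sometimes report something else, mostly with a low value. They report only what shows in the picture. A call takes as long as a camera call.
- robot.masks_of(picture, label): "mask" (480x640 bool, what is visible of it) and "extent" ([left, top, width, height] in pixels, round what is visible of it).
- robot.tip_of(picture, label): "point" ([row, column] in pixels: a listed point, or the origin of a listed thing).
The state is a dict: "t": time; "qpos": joint angles; "qvel": joint speeds; "joint_efforts": joint torques, N m; "position": TCP position; "orientation": TCP orientation; "contact_force": force on the tool from outside, world axes, zero at the start; "torque": the same for the moment, N m; "finger_gap": finger opening in m; "finger_force": force on a finger pad.
Only numpy, scipy, OpenCV 4.12 (cv2) and the standard library are available. Lean on these libraries where they do the work, as an engineer would, in place of code of your own. Each camera call takes 0.05 s, during which the arm holds its last target. There are 200 camera calls.

## Working session

There is one attempt and no reset: what is moved stays moved. The work goes in short steps, Python scripts to look and compute and a tool call to move; the robot and the scene stay as the last step left them, time stands still between calls to the robot, and variables do not carry over. Pictures are saved under pics/ and viewed, at most 10 in all, crops included, and the job is handed in when it is done.

Besides the shell and the picture viewer there is one more tool, called after "Call:" by a JSON object that holds its "op" and its "data", one argument or row to a line. jog_arm: Moves the arm, as the interface text tells. Its arguments: {"type":"object","properties":{"rows":{"type":"array"},"newtons":{"type":"number"}},"required":["rows"]}

```bash
mkdir -p pics; cat > h.py <<'E'
import numpy as np, cv2
from workcell import robot
def cam(p,s=None):
    if 'tool_from_camera' in p:
        T=np.array(p['tool_from_camera']); R=np.array(s['orientation']); return R@T[:3,:3], R@T[:3,3]+np.array(s['position'])
    return np.array(p['rotation']),np.array(p['xyz'])
def ray(p,px,s=None):
    K=np.array(p['mtx']);R,o=cam(p,s)
    u=(px[1]-K[0,2])/K[0,0];v=(px[0]-K[1,2])/K[1,1]
    rd=np.hypot(u,v);r=rd
    for _ in range(30): r=rd/(1+p['k1']*r*r)
    f=r/rd if rd>0 else 1
    d=R@np.array([u*f,-v*f,-1]);return o,d/np.linalg.norm(d)
def onz(p,px,z,s=None):
    o,d=ray(p,px,s);return o+d*(z-o[2])/d[2]
def tri(rs):
    A=0;b=0
    for o,d in rs:
        P=np.eye(3)-np.outer(d,d);A=A+P;b=b+P@o
    x=np.linalg.solve(A,b);return x,[np.linalg.norm((np.eye(3)-np.outer(d,d))@(x-o)) for o,d in rs]
def proj(p,X,s=None):
    K=np.array(p['mtx']);R,o=cam(p,s);c=R.T@(np.array(X)-o);u=c[0]/-c[2];v=-c[1]/-c[2];f=1+p['k1']*(u*u+v*v)
    return K[0,0]*u*f+K[0,2],K[1,1]*v*f+K[1,2]
def save(p,n): cv2.imwrite('pics/'+n,p['frame'][:,:,::-1])
E
python3 - <<'E'
from h import *
np.set_printoptions(precision=4,suppress=True)
s=robot.sense();print(s['t'],s['position'],s['orientation'],s['contact_force'])
for c in ['side','top','wrist']:
    p=robot.read_camera(c);save(p,c+'0.png');print(c,cam(p,s)[1])
    for n in ['press','guard','window_mid','lever_pad','carton_mid','coin_roll','masking_tape','parcel_tape','adapter']:
        r=robot.tip_of(p,n)
        if r: print(n,[(round(q['confidence'],2),np.round(q['point'],1),onz(p,q['point'],{'window_mid':.088,'lever_pad':.071,'carton_mid':.022}.get(n,0),s)) for q in r[:2]])
E
```

```text
0.0 [0.2356 0.4687 0.2307] [[-0.8935  0.4492 -0.0007]
 [ 0.4492  0.8935 -0.0013]
 [ 0.     -0.0014 -1.    ]] [ 0.1787 -0.1346  0.3085]
side [ 0.0802 -0.9345  0.4902]
press [(0.97, array([266.9, 325.5]), array([ 0.4653, -0.004 ,  0.    ]))]
guard [(0.95, array([263.9, 326.8]), array([0.4735, 0.0087, 0.    ]))]
window_mid [(0.6, array([231.7, 331.8]), array([ 0.4701, -0.0236,  0.088 ]))]
lever_pad [(0.69, array([242.7, 340.1]), array([ 0.4794, -0.0457,  0.071 ]))]
carton_mid [(0.76, array([243. , 301.4]), array([0.4434, 0.0873, 0.022 ]))]
coin_roll [(0.76, array([275.1, 293.2]), array([ 0.3882, -0.0164,  0.    ]))]
masking_tape [(0.89, array([218.4, 283.2]), array([0.4707, 0.3073, 0.    ]))]
parcel_tape [(0.94, array([361.8, 387. ]), array([ 0.4279, -0.3493,  0.    ])), (0.51, array([240.7, 338.1]), array([0.5473, 0.1176, 0.    ]))]
adapter [(0.53, array([241. , 299.5]), array([0.4603, 0.1482, 0.    ])), (0.47, array([204.4, 299.2]), array([0.5483, 0.3995, 0.    ]))]
top [0.3221 0.0489 1.1052]
press [(0.55, array([251.5, 320.7]), array([0.4682, 0.0048, 0.    ])), (0.22, array([227.7, 1
[... 201 characters left out ...]
ray([242.1, 338.5]), array([ 0.4765, -0.0317,  0.088 ]))]
lever_pad [(0.64, array([243.4, 339.2]), array([ 0.4761, -0.0345,  0.071 ]))]
carton_mid [(0.56, array([261.2, 285.8]), array([0.4446, 0.0881, 0.022 ]))]
coin_roll [(0.68, array([282.7, 332.6]), array([ 0.3929, -0.0209,  0.    ]))]
masking_tape [(0.75, array([253.6, 194.5]), array([0.4713, 0.3061, 0.    ]))]
parcel_tape [(0.74, array([262.4, 468.6]), array([ 0.4327, -0.3463,  0.    ]))]
adapter [(0.77, array([229.3, 155.8]), array([0.5327, 0.3989, 0.    ]))]
wrist [0.1601 0.5062 0.3737]
masking_tape [(0.96, array([445. , 288.2]), array([0.4739, 0.3055, 0.    ]))]
adapter [(0.79, array([455.3, 383.2]), array([0.5382, 0.3967, 0.    ]))]
```

```bash
ls pics
```

```text
side0.png
top0.png
wrist0.png
```

View pics/top0.png

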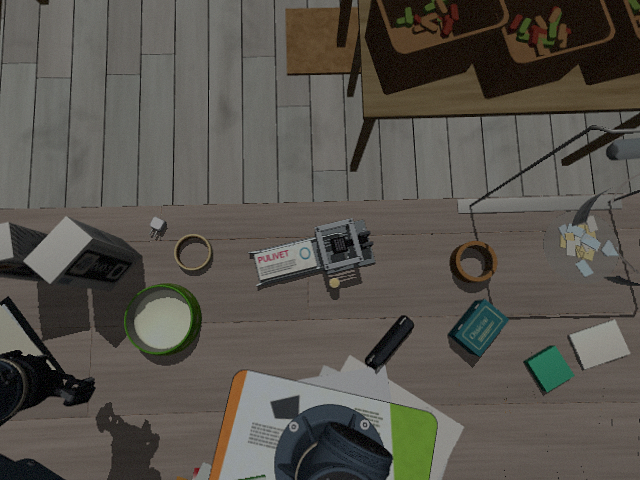

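View pics/side0.png

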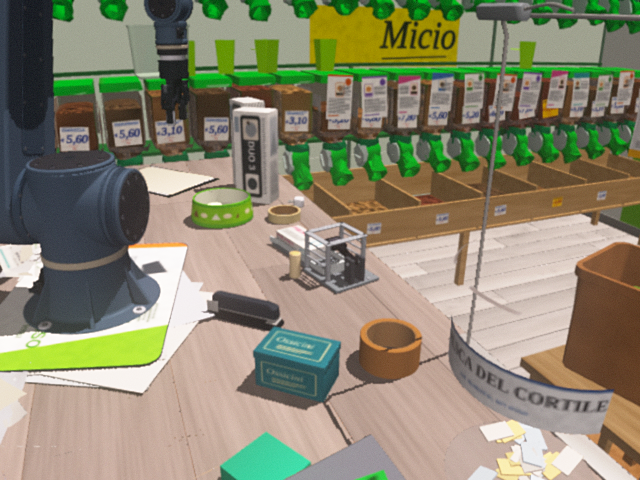

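The top view shows the press with the carton at about (285,260), the guard at (340,245), and the coin roll at (334,283). The side view agrees, and the lane to the carton's free end looks clear. Next I'll take a closer look with the wrist camera.

```bash
cat >> h.py <<'E'
def plan(pos,yx):
    # yx: world yaw (deg) of tool x, tool straight down
    from scipy.spatial.transform import Rotation as Ro
    s=robot.sense();R=np.array(s['orientation']);c,d=np.cos(np.radians(yx)),np.sin(np.radians(yx))
    G=np.array([[c,d,0],[d,-c,0],[0,0,-1]])
    sh=R.T@(np.array(pos)-s['position']);rv=Ro.from_matrix(R.T@G).as_rotvec(degrees=True)
    print('shift/0.75',np.round(sh/.75,4),'turn/360',np.round(rv/360,4),'rows>=',np.linalg.norm(sh)/.0417,np.linalg.norm(rv)/7.16)
E
python3 - <<'E'
from h import *
np.set_printoptions(precision=4,suppress=True)
s=robot.sense();p=robot.read_camera('wrist')
print(p['tool_from_camera'],p['mtx'],p['k1'])
plan([.44,.05,.28],104.5)
E
```

```text
[[ 0.0005  0.945   0.3271  0.0843]
 [ 1.     -0.0001 -0.0013 -0.0006]
 [-0.0012  0.3271 -0.945  -0.1431]
 [ 0.      0.      0.      1.    ]] [[422.5454   0.     321.6953]
 [  0.     422.5454 246.8317]
 [  0.       0.       1.    ]] -0.09961239086765565
shift/0.75 [-0.4942 -0.3769 -0.0649] turn/360 [-0.      0.      0.1356] rows>= 11.23920479394848 6.817009433601683
```

Call:
{"op": "jog_arm", "data": {
  "rows": [-0.474, -0.3275, 0, 0, 0, 0.1356, 0, -0.474, -0.3275, 0, 0, 0, 0.1356, 0, -0.474, -0.3275, 0, 0, 0, 0.1356, 0, -0.474, -0.3275, 0, 0, 0, 0.1356, 0, -0.474, -0.3275, 0, 0, 0, 0.1356, 0, -0.474, -0.3275, 0, 0, 0, 0.1356, 0, -0.474, -0.3275, 0, 0, 0, 0.1356, 0, -0.474, -0.3275, 0, 0, 0, 0.1356, 0, -0.474, -0.3275, 0, 0, 0, 0.1356, 0, -0.474, -0.3275, 0, 0, 0, 0.1356, 0, -0.474, -0.3275, 0, 0, 0, 0.1356, 0, -0.474, -0.3275, 0, 0, 0, 0.1356, 0, -0.474, -0.3275, 0, 0, 0, 0.1356, 0, -0.474, -0.3275, 0, 0, 0, 0.1356, 0]
}}

```text
t: 2.72
position: [0.4427, 0.0902, 0.2313]
orientation: [[-0.25, 0.968, -0.0], [0.968, 0.25, 0.0], [0.0, -0.0, -1.0]]
contact_force: [-0.2, -1.0, 0.1]
finger_gap: 0.0002
finger_force: 0.0
```

```bash
cat > look.py <<'E'
from h import *
import sys,pickle
np.set_printoptions(precision=4,suppress=True)
s=robot.sense();p=robot.read_camera('wrist');n=sys.argv[1];save(p,n+'.png');print(s['t'],s['position'],s['contact_force'],s['finger_gap'])
D={}
for k in ['press','guard','window_mid','lever_pad','carton_mid','coin_roll']:
    for q in robot.tip_of(p,k)[:1]:
        D[k]=ray(p,q['point'],s)
        print(k,round(q['confidence'],2),np.round(q['point'],1),onz(p,q['point'],{'window_mid':.088,'lever_pad':.071,'carton_mid':.022}.get(k,0),s))
pickle.dump((s,p,D),open(n+'.pkl','wb'))
E
python3 look.py w1
```

```text
2.7167 [0.4427 0.0902 0.2313] [-0.1677 -1.0182  0.136 ] 0.00017619684026983328
press 0.82 [301.4 323. ] [ 0.4695 -0.0081  0.    ]
carton_mid 0.87 [206.2 326.1] [0.4466 0.0903 0.022 ]
coin_roll 0.56 [299.2 320.4] [ 0.4665 -0.0064  0.    ]
```

View pics/w1.png

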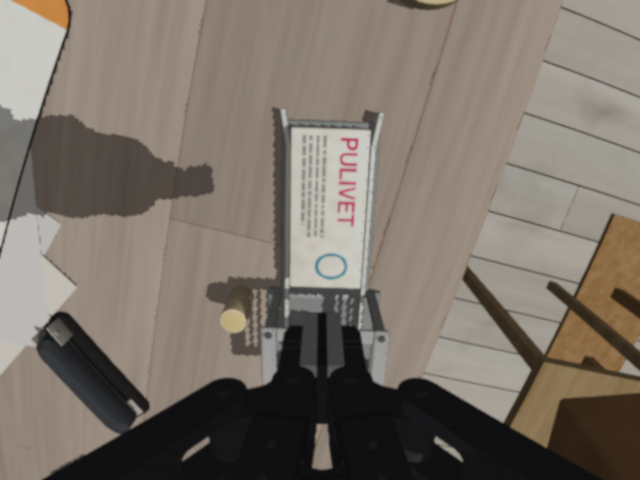

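The picture shows the carton's top from (290,127) to (368,290), and the guard's near corners at about (268,335) and (382,338). The fingers hide the window, so I'll shift along -y to see it.

Call:
{"op": "jog_arm", "data": {
  "rows": [-0.187, 0, 0, 0, 0, 0, 0, -0.187, 0, 0, 0, 0, 0, 0, -0.187, 0, 0, 0, 0, 0, 0, -0.187, 0, 0, 0, 0, 0, 0, -0.187, 0, 0, 0, 0, 0, 0, -0.187, 0, 0, 0, 0, 0, 0]
}}

```text
t: 3.57
position: [0.4782, -0.0463, 0.2311]
orientation: [[-0.249, 0.969, -0.001], [0.969, 0.249, 0.0], [0.0, -0.0, -1.0]]
contact_force: [0.3, 0.1, -0.4]
finger_gap: 0.0
finger_force: 0.0
```

```bash
python3 look.py w2
```

```text
3.5667 [ 0.4782 -0.0463  0.2311] [ 0.3312  0.0674 -0.3903] 6.060935863676033e-06
press 0.7 [154.2 322.6] [ 0.4688 -0.0068  0.    ]
guard 0.89 [151.  323.2] [ 0.4686 -0.004   0.    ]
lever_pad 0.62 [202.5 322.4] [ 0.4752 -0.033   0.071 ]
carton_mid 0.9 [ 29.3 324.6] [0.4457 0.0887 0.022 ]
coin_roll 0.6 [148.9 232.5] [ 0.3912 -0.0217  0.    ]
```

View pics/w2.png

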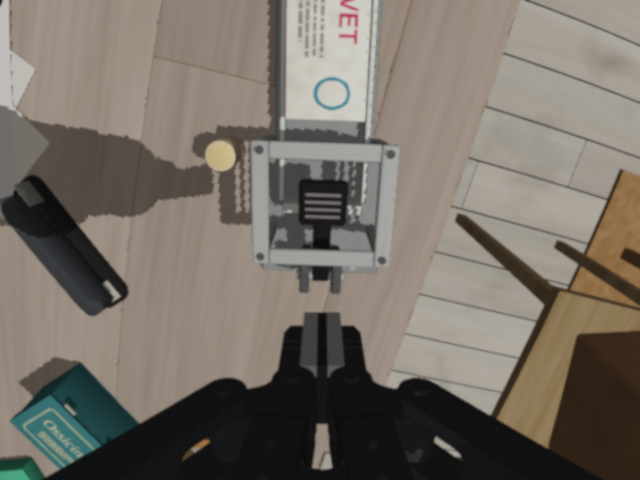

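```bash
python3 - <<'E'
import cv2
i=cv2.imread('pics/w2.png');cv2.imwrite('pics/w2z.png',cv2.resize(i[100:300,220:430],None,fx=3,fy=3,interpolation=cv2.INTER_CUBIC)[:600])
E
```

```text
(no output)
```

View pics/w2z.png

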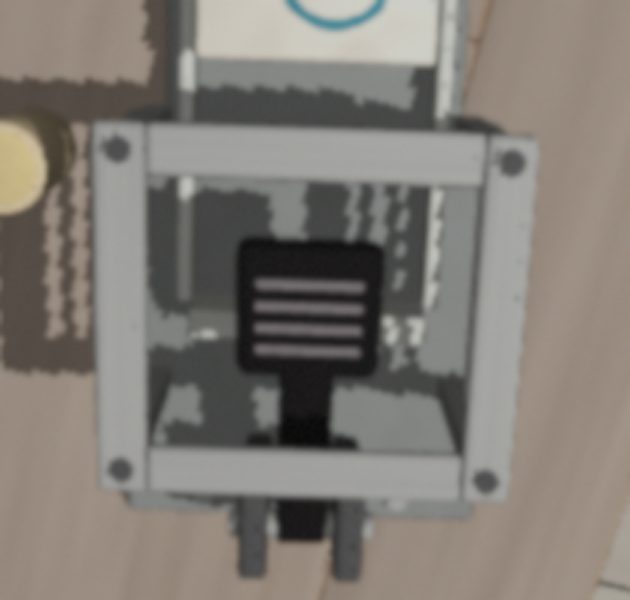

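The zoom gives the ring's outer corners at (95,123), (538,135), (506,499), (100,488) and the window's at (149,181), (483,187), (463,458), (149,449). I'll fit the pose, leaving the height free, with these and the w1 carton corners.

```bash
cat > fit.py <<'E'
from h import *
import pickle
from scipy.optimize import least_squares
np.set_printoptions(precision=4,suppress=True)
s2,p2,D2=pickle.load(open('w2.pkl','rb'));s1,p1,D1=pickle.load(open('w1.pkl','rb'))
z=np.array([(95,123),(538,135),(506,499),(100,488),(149,181),(483,187),(463,458),(149,449)])/3+[220-.33,100-.33]
M=np.array([(-50,16),(50,16),(50,-72),(-50,-72),(-38,4),(38,4),(38,-60),(-38,-60)])/1e3
def tw(a,m):
    c,d=np.cos(a[2]),np.sin(a[2]);return np.array([a[0]+c*m[0]-d*m[1],a[1]+d*m[0]+c*m[1],a[3]])
f=lambda a:np.ravel([np.array(proj(p2,tw(a,m),s2))-q for m,q in zip(M,z)])
r=least_squares(f,[.47,0,.25,.088]);a=r.x;print('press',a[:2],np.degrees(a[2]),'z',a[3],'res px',np.round(r.fun,1))
r2=least_squares(lambda b:f([*b,.088]),[.47,0,.25]);b=[*r2.x,0];print('z fixed',b[:2],np.degrees(b[2]))
def press(X,b=b):
    c,d=np.cos(b[2]),np.sin(b[2]);v=np.array(X[:2])-b[:2];return np.array([c*v[0]+d*v[1],-d*v[0]+c*v[1]])
if __name__=='__main__':
    for k in ['carton_mid','press','lever_pad']:
        if k in D1 and k in D2: X,e=tri([D1[k],D2[k]]);print(k,X,e,press(X))
    for u in [(290,127),(369,130),(365,290),(291,288)]:print('carton corner',press(onz(p1,u[::-1],.036,s1)))
    print('window',tw(b,(0,-.028)))
    print('carton far-end z 1.5cm',[tw(b,(0,y))[:2] for y in (.2,.107)])
E
python3 fit.py
```

```text
press [ 0.4694 -0.0053] 12.695027657174007 z 0.08484664488744388 res px [-0.5  0.2  0.3  0.8  0.7  0.8  0.4  0.7 -0.6 -0.8 -0.3  0.6 -0.  -1.3
  0.2 -1.2]
z fixed [np.float64(0.46925786909213235), np.float64(-0.004632776851756647)] 12.694834783345712
carton_mid [0.4462 0.0894 0.0188] [np.float64(0.000651925316072764), np.float64(0.0006519253160727472)] [-0.0018  0.0968]
press [ 0.4689 -0.0064  0.0036] [np.float64(0.00019950258535773844), np.float64(0.0001995025853577411)] [-0.0008 -0.0016]
carton corner [-0.0318  0.1633]
carton corner [0.0298 0.1631]
carton corner [0.0354 0.0266]
carton corner [-0.0297  0.0266]
window [ 0.4754 -0.0319  0.    ]
carton far-end z 1.5cm [array([0.4253, 0.1905]), array([0.4457, 0.0998])]
```

The fit gives a guard height of 0.085 m against the stated 0.088. The press yaw is 12.7°, and the carton's free end is at press y ≈ 0.163, about 67 mm short of the stop. Both are consistent with the text.

```bash
python3 - <<'E'
from fit import *
plan([*tw(b,(0,.195))[:2],.12],90+np.degrees(b[2]))
E
```

```text
press [ 0.4694 -0.0053] 12.695027657174007 z 0.08484664488744388 res px [-0.5  0.2  0.3  0.8  0.7  0.8  0.4  0.7 -0.6 -0.8 -0.3  0.6 -0.  -1.3
  0.2 -1.2]
z fixed [np.float64(0.46925786909213235), np.float64(-0.004632776851756647)] 12.694834783345712
shift/0.75 [0.315  0.0107 0.1486] turn/360 [0.     0.     0.0052] rows>= 6.266440026059726 0.2631913070888383
```

Call:
{"op": "jog_arm", "data": {
  "rows": [0.315, 0.0107, 0, 0, 0, 0.0052, 0, 0.315, 0.0107, 0, 0, 0, 0.0052, 0, 0.315, 0.0107, 0, 0, 0, 0.0052, 0, 0.315, 0.0107, 0, 0, 0, 0.0052, 0, 0.315, 0.0107, 0, 0, 0, 0.0052, 0, 0.315, 0.0107, 0, 0, 0, 0.0052, 0, 0.315, 0.0107, 0, 0, 0, 0.0052, 0, 0.315, 0.0107, 0.05, 0, 0, 0.0052, 0, 0.315, 0.0107, 0.1, 0, 0, 0.0052, 0, 0.315, 0.0107, 0.15, 0, 0, 0.0052, 0, 0.315, 0.0107, 0.2, 0, 0, 0.0052, 0, 0.315, 0.0107, 0.23, 0, 0, 0.0052, 0, 0.315, 0.0107, 0.25, 0, 0, 0.0052, 0, 0.315, 0.0107, 0.27, 0, 0, 0.0052, 0, 0.315, 0.0107, 0.28, 0, 0, 0.0052, 0, 0.315, 0.0107, 0.28, 0, 0, 0.0052, 0, 0.315, 0.0107, 0.28, 0, 0, 0.0052, 0]
}}

```text
t: 5.33
position: [0.4268, 0.1848, 0.0215]
orientation: [[-0.219, 0.976, -0.0], [0.976, 0.219, -0.0], [-0.0, -0.0, -1.0]]
contact_force: [-1.3, -0.1, 0.2]
finger_gap: -0.0003
finger_force: 0.0
```

```bash
cat > st.py <<'E'
from fit import *
s=robot.sense();print(s['t'],s['position'],'press xy',press(s['position']),'F',np.array(s['contact_force']))
p=robot.read_camera('wrist');save(p,'w%d.png'%int(s['t']*100))
for q in robot.tip_of(p,'carton_mid')[:1]: print('carton',q['confidence'],press(onz(p,q['point'],.022,s)))
plan([*tw(b,(0,.107))[:2],.021],90+np.degrees(b[2]))
E
python3 st.py|tail -4;ls pics
```

```text
0.2 -1.2]
z fixed [np.float64(0.46925786909213235), np.float64(-0.004632776851756647)] 12.694834783345712
5.3333 [0.4268 0.1848 0.0215] press xy [0.0002 0.1942] F [-1.2503 -0.0801  0.1792]
shift/0.75 [-0.1164 -0.0011  0.0016] turn/360 [ 0.0002 -0.     -0.0002] rows>= 2.094205736345668 0.01483039206285253
side0.png
top0.png
w1.png
w2.png
w2z.png
w533.png
wrist0.png
```

Call:
{"op": "jog_arm", "data": {
  "rows": [-0.01, 0, 0, 0, 0, 0, 0, -0.018, 0, 0, 0, 0, 0, 0, -0.024, 0, 0, 0, 0, 0, 0, -0.03, 0, 0, 0, 0, 0, 0, -0.036, 0, 0, 0, 0, 0, 0, -0.042, 0, 0, 0, 0, 0, 0, -0.048, 0, 0, 0, 0, 0, 0, -0.054, 0, 0, 0, 0, 0, 0, -0.06, 0, 0, 0, 0, 0, 0, -0.066, 0, 0, 0, 0, 0, 0, -0.072, 0, 0, 0, 0, 0, 0, -0.078, 0, 0, 0, 0, 0, 0, -0.084, 0, 0, 0, 0, 0, 0, -0.09, 0, 0, 0, 0, 0, 0, -0.095, 0, 0, 0, 0, 0, 0, -0.1, 0, 0, 0, 0, 0, 0, -0.104, 0, 0, 0, 0, 0, 0, -0.107, 0, 0, 0, 0, 0, 0, -0.107, 0, 0, 0, 0, 0, 0]
}}

```text
t: 7.02
position: [0.4443, 0.1059, 0.0212]
orientation: [[-0.218, 0.976, -0.0], [0.976, 0.218, -0.001], [-0.001, -0.0, -1.0]]
contact_force: [0.6, 0.2, 0.5]
finger_gap: 0.0004
finger_force: 0.0
```

```bash
python3 st.py|tail -3
```

```text
z fixed [np.float64(0.46925786909213235), np.float64(-0.004632776851756647)] 12.694834783345712
7.0167 [0.4443 0.1059 0.0212] press xy [-0.      0.1133] F [0.5942 0.1749 0.4568]
shift/0.75 [-0.0088  0.0002  0.0002] turn/360 [-0.0001  0.0001 -0.0003] rows>= 0.1574483303186338 0.015099936143451207
```

Call:
{"op": "jog_arm", "data": {
  "rows": [-0.002, 0, 0, 0, 0, 0, 0, -0.004, 0, 0, 0, 0, 0, 0, -0.006, 0, 0, 0, 0, 0, 0, -0.008, 0, 0, 0, 0, 0, 0, -0.008, 0, 0, 0, 0, 0, 0]
}}

```text
t: 7.53
position: [0.4456, 0.1004, 0.0212]
orientation: [[-0.218, 0.976, -0.0], [0.976, 0.218, -0.0], [-0.0, -0.0, -1.0]]
contact_force: [0.0, -0.4, 0.2]
finger_gap: 0.0001
finger_force: 0.0
```

```bash
python3 st.py|tail -3; ls -t pics|head -1
```

```text
z fixed [np.float64(0.46925786909213235), np.float64(-0.004632776851756647)] 12.694834783345712
7.5333 [0.4456 0.1004 0.0212] press xy [0.     0.1076] F [ 0.0128 -0.3795  0.2214]
shift/0.75 [-0.001  -0.0002  0.0004] turn/360 [-0.      0.     -0.0002] rows>= 0.01993440161442613 0.011678318715844568
w753.png
```

Call:
{"op": "jog_arm", "data": {
  "rows": [-0.0015, 0, 0, 0, 0, 0, 0, -0.003, 0, 0, 0, 0, 0, 0, -0.003, 0, 0, 0, 0, 0, 0]
}}

```text
t: 7.88
position: [0.4464, 0.0992, 0.0214]
orientation: [[-0.219, 0.976, 0.0], [0.976, 0.219, 0.002], [0.002, 0.001, -1.0]]
contact_force: [0.2, 5.7, -1.1]
finger_gap: -0.0002
finger_force: 2.6
```

View pics/w753.png

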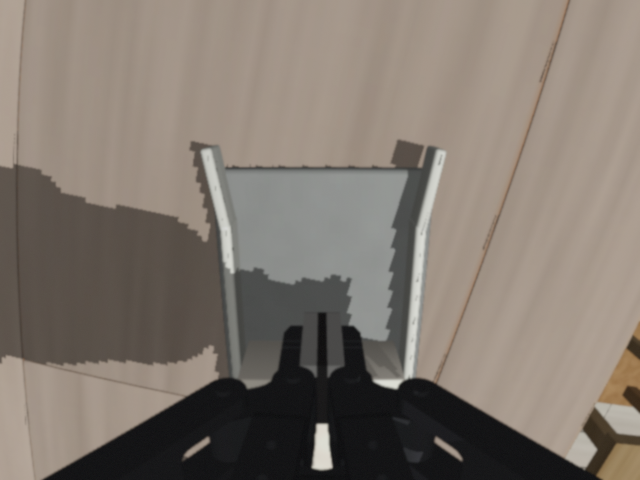

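The force reached 5.7 N at tip y ≈ 0.106, so the carton is against the stop. The last picture shows the empty entry of the guide (bed edge near row 168), with the fingers in front of the carton. Next I'll back off, lift and check.

Call:
{"op": "jog_arm", "data": {
  "rows": [0.01, 0, 0, 0, 0, 0, 0, 0.03, 0, 0, 0, 0, 0, 0, 0.04, 0, 0, 0, 0, 0, 0, 0.04, 0, -0.05, 0, 0, 0, 0, 0.04, 0, -0.1, 0, 0, 0, 0, 0.04, 0, -0.15, 0, 0, 0, 0, 0.04, 0, -0.2, 0, 0, 0, 0, 0.04, 0, -0.25, 0, 0, 0, 0, 0.0, 0, -0.28, 0, 0, 0, 0, -0.04, 0, -0.28, 0, 0, 0, 0, -0.06, 0, -0.28, 0, 0, 0, 0, -0.06, 0, -0.28, 0, 0, 0, 0, -0.06, 0, -0.28, 0, 0, 0, 0]
}}

```text
t: 8.97
position: [0.4559, 0.0543, 0.2313]
orientation: [[-0.217, 0.976, -0.0], [0.976, 0.217, -0.0], [-0.0, -0.0, -1.0]]
contact_force: [-0.5, -0.4, 0.6]
finger_gap: -0.0002
finger_force: 0.0
```

```bash
cp st.py st2.py; cat >> st2.py <<'E'
plan([*tw(b,(0,-.028))[:2],.12],90+np.degrees(b[2]))
g=robot.masks_of(p,'carton_mid')[0];m=g['mask'].astype(np.uint8);c=max(cv2.findContours(m,0,1)[0],key=cv2.contourArea)
for e in cv2.boxPoints(cv2.minAreaRect(c)): print('corner',e,press(onz(p,e[::-1],.036,s)))
save(p,'home.png')
E
python3 st2.py|tail -8
```

```text
8.9667 [0.4559 0.0543 0.2313] press xy [-0.0001  0.0604] F [-0.468  -0.4491  0.5538]
carton 0.63 [-0.003   0.0289]
shift/0.75 [0.0609 0.0003 0.2801] turn/360 [-0.0001 -0.     -0.0002] rows>= 5.154680919033494 0.010121711688733858
shift/0.75 [-0.1191  0.0004  0.148 ] turn/360 [-0.0001 -0.     -0.0002] rows>= 3.4172221789676525 0.010121711688733858
corner [300. 322.] [-0.02   -0.0444]
corner [300. 303.] [-0.0196 -0.0252]
corner [343. 303.] [ 0.0187 -0.0254]
corner [343. 322.] [ 0.019  -0.0445]
```

View pics/home.png

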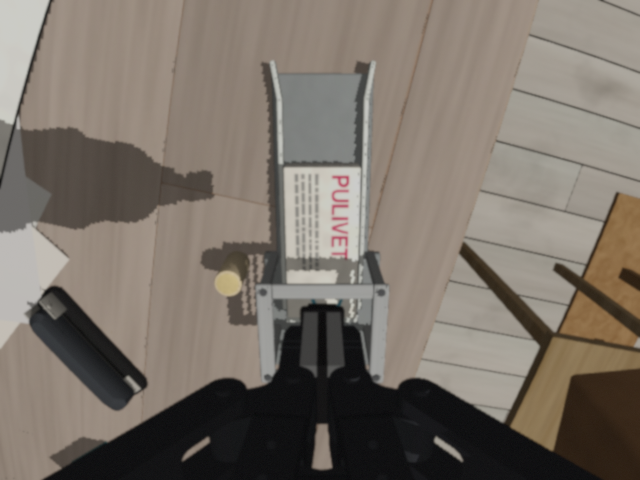

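The free end sits at row ~167, columns 283–360, and the carton mid reads y ≈ 0.029. I'll work out the end's y and go above the window.

Call:
{"op": "jog_arm", "data": {
  "rows": [-0.04, 0, 0, 0, 0, 0, 0, -0.08, 0, 0, 0, 0, 0, 0, -0.1185, 0, 0, 0, 0, 0, 0, -0.1185, 0, 0.04, 0, 0, 0, 0, -0.1185, 0, 0.08, 0, 0, 0, 0, -0.1185, 0, 0.12, 0, 0, 0, 0, -0.1185, 0, 0.148, 0, 0, 0, 0, -0.1185, 0, 0.148, 0, 0, 0, 0, -0.1185, 0, 0.148, 0, 0, 0, 0]
}}

```text
t: 9.87
position: [0.4746, -0.0314, 0.1199]
orientation: [[-0.22, 0.976, -0.003], [0.976, 0.22, 0.0], [0.001, -0.002, -1.0]]
contact_force: [-1.0, -0.7, 1.0]
finger_gap: -0.0005
finger_force: 0.0
```

```bash
python3 - <<'E' | tail -7
from fit import *
s=robot.sense();sp=dict(s);sp['position']=np.array([.4559,.0543,.2313])
for u in [(284,167),(360,167)]: print('end',press(onz(p1,u[::-1],.036,sp)))
print('tip',press(s['position']),s['position'][2],s['contact_force'])
p=robot.read_camera('side')
for k in ['window_mid','lever_pad']:
    for q in robot.tip_of(p,k)[:1]: print(k,q['confidence'],q['point'],press(onz(p,q['point'],.088 if k[0]=='w' else .071)))
cv2.imwrite('pics/s2.png',cv2.resize(p['frame'][170:320,240:440,::-1],None,fx=4,fy=4,interpolation=cv2.INTER_CUBIC))
E
```

```text
0.2 -1.2]
z fixed [np.float64(0.46925786909213235), np.float64(-0.004632776851756647)] 12.694834783345712
end [-0.0306  0.0951]
end [0.0301 0.0951]
tip [-0.0006 -0.0273] 0.11985073381024397 [-1.0275 -0.6927  0.9937]
window_mid 0.98 [232.8, 334.1] [-0.0029 -0.0261]
lever_pad 0.57 [241.9, 336.2] [-0.0034 -0.0346]
```

View pics/s2.png

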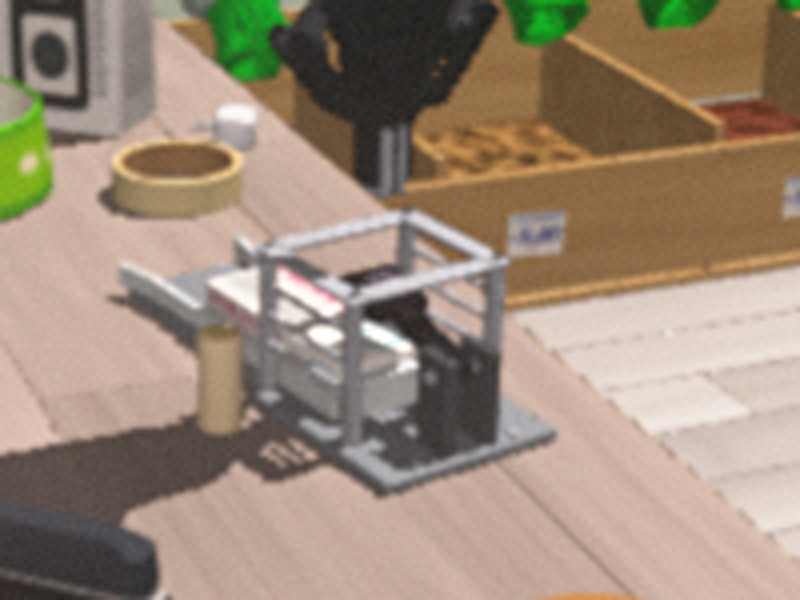

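The end is at y = 0.0951, so the carton is home, and the side view shows the shut fingertips over the middle of the window. Pressing now.

Call:
{"op": "jog_arm", "data": {
  "rows": [0, 0, 0.02, 0, 0, 0, 0, 0, 0, 0.04, 0, 0, 0, 0, 0, 0, 0.055, 0, 0, 0, 0, 0, 0, 0.062, 0, 0, 0, 0, 0, 0, 0.068, 0, 0, 0, 0, 0, 0, 0.073, 0, 0, 0, 0, 0, 0, 0.078, 0, 0, 0, 0, 0, 0, 0.082, 0, 0, 0, 0, 0, 0, 0.085, 0, 0, 0, 0, 0, 0, 0.085, 0, 0, 0, 0]
}}

```text
t: 10.85
position: [0.476, -0.0319, 0.0567]
orientation: [[-0.219, 0.976, 0.001], [0.976, 0.219, 0.0], [0.0, 0.001, -1.0]]
contact_force: [0.6, 3.5, 4.0]
finger_gap: -0.0003
finger_force: 2.3
```

Call:
{"op": "jog_arm", "data": {
  "rows": [0, 0, 0.0015, 0, 0, 0, 0, 0, 0, 0.003, 0, 0, 0, 0, 0, 0, 0.0045, 0, 0, 0, 0, 0, 0, 0.0045, 0, 0, 0, 0]
}}

```text
t: 11.18
position: [0.476, -0.0319, 0.0539]
orientation: [[-0.219, 0.976, 0.001], [0.976, 0.219, 0.0], [0.0, 0.001, -1.0]]
contact_force: [-2.2, 4.5, 9.0]
finger_gap: 0.0
finger_force: 5.1
```

Call:
{"op": "jog_arm", "data": {
  "rows": [0, 0, 0.001, 0, 0, 0, 0, 0, 0, 0.001, 0, 0, 0, 0, 0, 0, 0.001, 0, 0, 0, 0, 0, 0, 0.001, 0, 0, 0, 0, 0, 0, 0.001, 0, 0, 0, 0, 0, 0, 0.001, 0, 0, 0, 0, 0, 0, 0.001, 0, 0, 0, 0, 0, 0, 0.001, 0, 0, 0, 0, 0, 0, 0.001, 0, 0, 0, 0, 0, 0, 0.001, 0, 0, 0, 0, 0, 0, 0.001, 0, 0, 0, 0, 0, 0, 0.001, 0, 0, 0, 0, 0, 0, 0.001, 0, 0, 0, 0]
}}

```text
t: 12.27
position: [0.476, -0.0319, 0.0537]
orientation: [[-0.219, 0.976, 0.002], [0.976, 0.219, 0.0], [0.0, 0.002, -1.0]]
contact_force: [-3.4, 4.7, 16.1]
finger_gap: -0.0002
finger_force: 8.2
```

The lever is firmly on its stop: 16 N with no further travel. I'll release slowly, then rise straight out.

Call:
{"op": "jog_arm", "data": {
  "rows": [0, 0, -0.004, 0, 0, 0, 0, 0, 0, -0.01, 0, 0, 0, 0, 0, 0, -0.016, 0, 0, 0, 0, 0, 0, -0.022, 0, 0, 0, 0, 0, 0, -0.03, 0, 0, 0, 0, 0, 0, -0.05, 0, 0, 0, 0, 0, 0, -0.09, 0, 0, 0, 0, 0, 0, -0.14, 0, 0, 0, 0, 0, 0, -0.19, 0, 0, 0, 0, 0, 0, -0.235, 0, 0, 0, 0, -0.06, 0, -0.235, 0, 0, 0, 0, -0.11, 0, -0.235, 0, 0, 0, 0, -0.11, 0, -0.235, 0, 0, 0, 0, -0.11, 0, -0.235, 0, 0, 0, 0]
}}

```text
t: 13.43
position: [0.4931, -0.1142, 0.2284]
orientation: [[-0.215, 0.977, -0.001], [0.977, 0.215, 0.0], [0.001, -0.001, -1.0]]
contact_force: [-0.3, 0.3, -0.6]
finger_gap: -0.0
finger_force: 0.0
```

```bash
sed -i 's/^for e in.*//; s/^g=.*//' st2.py; python3 st2.py|tail -4; python3 look.py wf
```

```text
13.4333 [ 0.4931 -0.1142  0.2284] press xy [-0.0009 -0.1121] F [-0.3051  0.3426 -0.607 ]
carton 0.91 [-0.0025  0.029 ]
shift/0.75 [0.2895 0.0009 0.2767] turn/360 [-0.0002 -0.0002 -0.0003] rows>= 7.202721564646155 0.021289894782321662
shift/0.75 [0.1096 0.0011 0.1446] turn/360 [-0.0002 -0.0002 -0.0003] rows>= 3.2628418666036363 0.021289894782321662
13.5333 [ 0.4927 -0.1124  0.2283] [-0.9154 -0.026   0.6456] 0.0001453122116674412
press 0.94 [ 73.3 321.2] [ 0.4686 -0.0074  0.    ]
lever_pad 0.64 [109.6 320.9] [ 0.4746 -0.035   0.071 ]
carton_mid 0.65 [ 29.1 319.3] [0.4604 0.0226 0.022 ]
coin_roll 0.77 [ 75.1 228.7] [ 0.3936 -0.0249  0.    ]
```

View pics/wf.png

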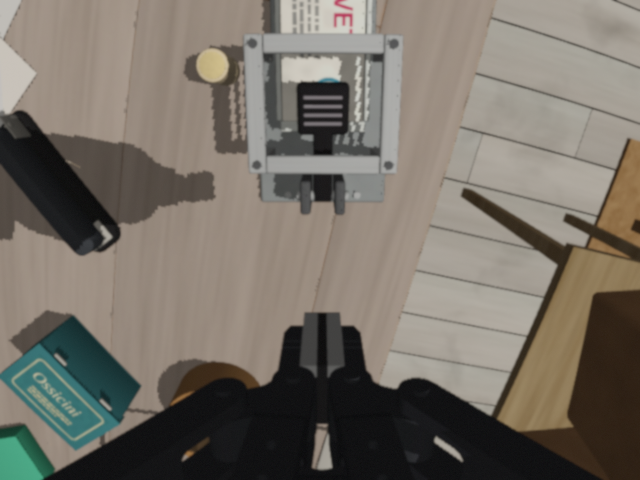

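The pad at (323,108) projects to the same rest position as before, so the lever is back up. The carton is still home under the guard (y ≈ 0.029), and the coin roll at (212,65) hasn't moved.

```bash
python3 -c "from workcell import robot; print(robot.hand_in())"
```

```text
the job is handed in; nothing more can be done
None
```

The carton was pushed home against the stop, the lever was held fully down for over a second and sprang back up, and the job is handed in; the system returned no verdict.

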